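# Fit an end mill into a tool holder at the setting block

## Robot

A 7-joint arm with a two-finger parallel gripper is mounted at the origin on the work surface. World frame = base frame: x ahead of the robot, y to its left, z up, the work surface at z = 0. Lengths are in m, angles in rad, forces in N, time in s.
With the tool pointing down it reaches from about 0.4 to 0.85 m from the base axis. Payload 4.4 kg.
Tool frame: the origin (TCP) lies on the centre line of the jaws, within the pads' length; the fingertips stand 22 mm ahead of it and the grasp point (between the pads) lies 3 mm ahead of it; z points along the fingers, y is the line along which they close (so a half turn about z gives the same grasp; the last joint's range is limited). The gripper opens to 94 mm and grips with 3 to 60 N. Pads are 16 mm wide; open, the fingers measure 119 mm over their backs; the gripper's body (75 mm by 177 mm) begins 78 mm behind the grasp point.
Start: joints at [-1.24, 0.628, 0.038, 1.517, -0.027, 0.996, -0.02], TCP at [0.251, 0.6, 0.227] pointing down, gripper open.
Joint ranges: [-3.06, 3.06], [-0.37, 2.12], [-1.25, 1.32], [0.18, 2.47], [-1.1, 4.24], [0.23, 1.98], [-2.94, 2.94]. Speed limits (rad/s): [2.57, 2.57, 3.14, 3.14, 3.14, 3.14, 3.14].

## Interface

Orientations are given as a unit quaternion [w, x, y, z].
In Python, from bench import manip gives the robot as it stands. Calls block until the motion is done:
- manip.reach(position, orientation): joint-space move of the TCP to a pose.
- manip.move_linear(position, rotation=None, vel=0.15, guard=None): straight line of the TCP; rotation=None keeps the orientation; vel is the mean speed in m/s. With guard (N) it stops when the force on the tool has changed by that much, and returns True; else False.
- manip.movej(angles): joint-space move.
- manip.move_gripper(opening, f_grip=None): finger opening in m; f_grip is the grip in N (None keeps the last); returns when the fingers have stopped.
- manip.dwell(seconds).
- manip.solve_ik(position, orientation): joint angles nearest the present ones, or None.
- manip.state(): the state.
- manip.grab_frame(name): name is "scene" or "side" or "wrist"; returns a dict with "image" (420x560x3 uint8, red, green, blue), "fovy" (degrees; the focal length in pixels is half the picture's height over the tangent of half this angle, whatever the lens; pixels are square), "cx", "cy" (the principal point, pixels), "world_to_cam" (4x4, takes a point from world to camera coordinates). Camera axes: x right, y down, z forward; pixel columns grow to the right and rows downward; lengths in m; the calibration is good to about 2 mm. A picture is of the moment at which its call begins. There is no depth.
A pose or a line that the arm cannot do raises manip.Unreachable and nothing moves.
- manip.finish_job(): hands the job in; it is judged then, once.
Trained networks look in a picture, given as the dict that the camera call returned (one of the last four; its "shot" number tells which), for a name from the list of things; names that differ only in an ending like _2 or _b are one class to them, and where a whole thing is asked for, a point or a joint stands for the part that bears it (a point fixed in the world has none). Each returns a list of dicts, best first, with "conf" (0 to 1); they miss things now and then, are a little off and sometimes report something else, mostly with a low value. They report only what shows in the picture. A call takes as long as a camera call. They do not tell look-alikes from the thing itself.
- manip.masks_of(picture, label): "pixels" (420x560 bool, what is visible of it) and "extent" ([left, top, right, bottom] in pixels, round what is visible of it).
The state is a dict: "time_s": time; "q": joint angles; "qd": joint speeds; "joint_torque": joint torques, N m; "position": TCP position; "ee_rot": TCP orientation; "ft_force": force on the tool from outside, world axes, zero at the start; "ft_torque": the same for the moment, N m; "opening": finger opening in m; "gripper_force": force on a finger pad.
Only numpy, scipy, OpenCV 4.12 (cv2) and the standard library are available. Lean on these libraries where they do the work, as an engineer would, in place of code of your own. Each camera call takes 0.05 s, during which the arm holds its last target. There are 200 camera calls.

## Task

Take the empty tool holder (the one with an open bore and no tool in its nose) out of the black rack and lower it upright into the socket of the metal setting block until its flange sits flat, and let go of it. Then take the thicker of the two cutters from the wooden tray and slide its shank down into the holder's bore until it is fully home with its shoulder on the nose. Keep hold of each piece until it is down, without dropping it in, and leave the other holders and the thinner cutter where they stand.

Things in the scene. Friction and masses are not known exactly. Their poses are not given: they have to be found in the camera images.
- tool_rack: Fixed black plastic storage block, 80 (x) x 235 (y) x 55 high, white side strips. Three round through sockets of 32.5 mm diameter along its y axis at y = -85, 0 and +85 mm; in each a tool holder hangs by its flange. Origin: centre of its underside; z up.
- empty_holder: Empty steel tool holder, loose, 0.5 kg, 106 mm long, in any rack socket, taper down. Origin: centre of its lower end, 9 mm above the bench; z up along it: taper 21 to 31 mm dia. to z = 46, flange 48 dia. to 60, cylindrical nose 38 dia. to 106 (narrow groove at 102), good to grip. Bore 17 dia., 46 deep, open at the top, its mouth bevelled to 21 over the last 4 mm.
- bore_mouth (a point): Centre of the mouth of the empty holder's bore, at the top of its nose, 106 mm above the holder's origin. z along the bore, outward.
- setting_block: Fixed square aluminium block, 90 x 90 x 55 high, on a thin dark base plate 110 x 100, with one round through socket 32.5 mm in diameter in the middle of its top. Stands on the robot's right. Origin: centre of its underside; z up.
- setting_socket (a point): Centre of the socket's mouth, on the top face of the setting block, 55 mm above the bench. A holder seated here has its flange on this face, its origin 46 mm below this point and its bore mouth 60 mm above it.
- cutter_tray: Fixed pale wooden tray block, 70 (x) x 140 (y) x 42 high, with two round holes 17.2 mm in diameter, 34 mm deep, at y = -42 and +42 mm; a cutter stands shank down in each. Origin: centre of its underside; z up.
- end_mill: The thicker cutter, a steel end mill, loose, 0.19 kg, 97 mm long, in either tray hole, shank down. Origin: centre of the shank's lower end, 8 mm above the bench; z up along it. Shank 16 mm dia. to z = 42 (end bevelled), then a flat shoulder and the fluted part 20 dia. to z = 97, good to grip. Home in the holder, its origin is 42 mm below the bore mouth.
- slim_cutter: The thinner cutter, loose, 85 mm long: shank 16 mm in diameter to z = 40, fluted part only 11 mm in diameter above. In the other hole of the tray. Origin: centre of the shank's lower end. To be left.
- drill_holder: A holder of the same taper and flange with a dark chuck narrowing to a drill of 10 mm diameter, top 129 mm above its origin (small end of the taper). In the rack; to be left.
- facemill_holder: A holder of the same taper and flange with a face mill 50 mm in diameter on it, top 114 mm above its origin (small end of the taper). In the rack; to be left.
Mind the look-alikes: they are no part of the job. What is shaped like the end_mill but blue is not meant.

How it is judged:
By the outcome, as a careful person would: the job done as asked, in the order asked, and still so for the second after the job is handed in, with the robot touching nothing.
It also fails if it takes over 72 s, if anything falls off the work surface, if the arm or the gripper's body presses on something with over 40 N, if the wrist force passes 120 N, or if a joint passes its speed limit or range.

## Working session

There is one attempt and no reset: what is moved stays moved. The work goes in short steps, each a Python script; the robot and the scene stay as the last script left them, time stands still between calls to the robot, and variables do not carry over. Pictures are saved under pics/ and viewed, at most 10 in all, crops included, and the job is handed in when it is done.

```bash
mkdir -p pics; ls
cat > h.py <<'E'
import numpy as np, cv2
from bench import manip
def K(p):
    f=p["image"].shape[0]/2/np.tan(np.radians(p["fovy"])/2); return f,p["cx"],p["cy"]
def proj(p,P):
    f,cx,cy=K(p); c=(p["world_to_cam"]@np.append(P,1))[:3]; return np.array([cx+f*c[0]/c[2],cy+f*c[1]/c[2]])
def onplane(p,u,v,z):
    f,cx,cy=K(p); T=p["world_to_cam"]; R=T[:3,:3]; o=-R.T@T[:3,3]; d=R.T@np.array([(u-cx)/f,(v-cy)/f,1]); return o+d*(z-o[2])/d[2]
def save(p,n,s=1,crop=None):
    im=p["image"][...,::-1]
    if crop: l,t,r,b=crop; im=im[t:b,l:r]
    cv2.imwrite(f"pics/{n}.png",cv2.resize(im,None,fx=s,fy=s,interpolation=cv2.INTER_CUBIC))
E
python3 - <<'E'
from h import *
s=manip.state();print(s["time_s"],s["position"],s["ee_rot"],s["opening"])
for n in("scene","side"):
    p=manip.grab_frame(n);save(p,n,1.4)
    T=p["world_to_cam"];print(n,p["fovy"],p["cx"],p["cy"],-T[:3,:3].T@T[:3,3])
    for l in("tool_rack","empty_holder","setting_block","cutter_tray","end_mill","slim_cutter","drill_holder","facemill_holder"):
        for m in manip.masks_of(p,l): print(l,round(m["conf"],2),m["extent"],m["pixels"].sum())
print(manip.state()["time_s"])
E
```

```text
pics
0.0 [0.25093657 0.59895213 0.22658996] [-1.61315990e-04  1.97091784e-01  9.80384618e-01 -8.96521361e-04] 0.09389756182206103
scene 46.162479518167494 287.75612099052086 213.11186377763136 [ 1.00772149 -0.88702169  0.80258875]
tool_rack 0.59 [289.1, 164.8, 359.9, 222.2] 1817
tool_rack 0.36 [315.9, 158.1, 329.3, 184.9] 357
empty_holder 0.69 [317.0, 156.6, 330.0, 183.1] 350
empty_holder 0.45 [247.2, 226.1, 308.7, 279.9] 2036
setting_block 0.65 [197.0, 282.2, 270.2, 344.8] 2289
cutter_tray 0.74 [197.3, 281.9, 267.1, 343.2] 2330
cutter_tray 0.18 [296.1, 167.9, 314.0, 194.5] 488
end_mill 0.75 [167.5, 317.8, 185.5, 357.3] 408
end_mill 0.58 [184.1, 268.6, 196.3, 303.0] 254
end_mill 0.51 [208.2, 290.4, 222.3, 316.9] 244
drill_holder 0.8 [333.7, 141.1, 348.0, 173.6] 326
facemill_holder 0.62 [297.3, 165.8, 312.9, 195.2] 501
side 44.428984903653294 280.205090810064 214.20708580045698 [ 0.42520569 -0.98079575  0.97028623]
tool_rack 0.83 [239.6, 136.4, 274.9, 203.1] 1259
tool_rack 0.24 [293.8, 272.2, 303.6, 295.2] 117
empty_holder 0.59 [291.2, 300.4, 300.6, 323.7] 216
empty_holder 0.51 [251.3, 140.5, 268.9, 163.0] 203
cutter_tray 0.76 [275.2, 280.3, 311.5, 344.0] 1660
end_mill 0.82 [246.9, 294.3, 254.8, 325.6] 252
end_mill 0.61 [293.7, 274.0, 302.1, 293.2] 113
end_mill 0.51 [282.2, 340.3, 295.0, 371.7] 276
end_mill 0.49 [287.6, 302.3, 299.8, 322.6] 192
drill_holder 0.46 [256.2, 115.0, 268.0, 147.0] 228
facemill_holder 0.68 [247.8, 154.8, 264.3, 187.7] 504
0.9
```

View pics/scene.png

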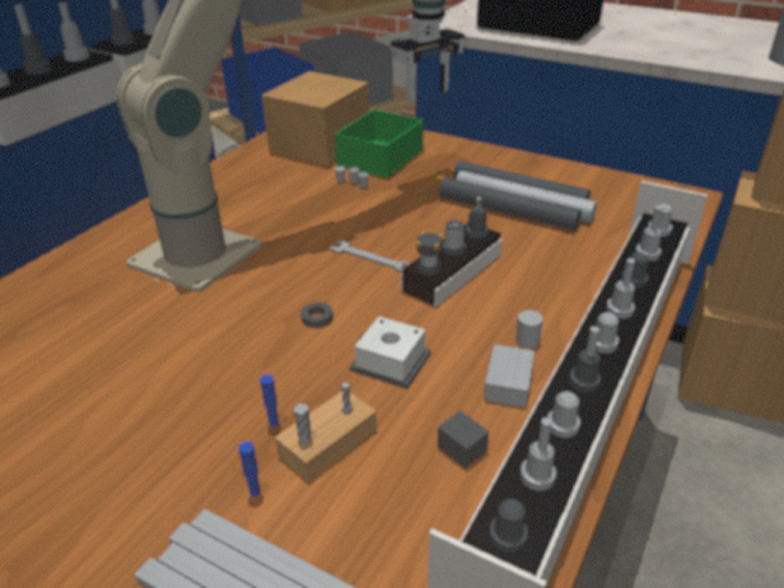

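View pics/side.png

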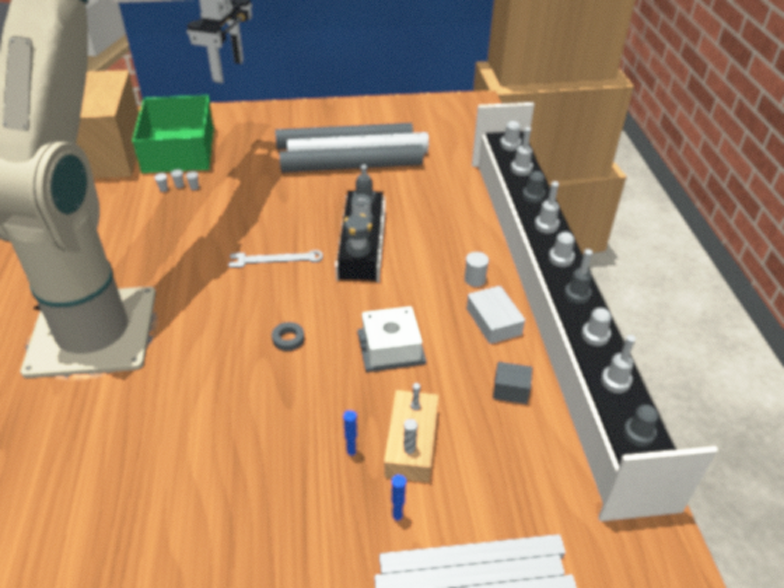

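The scene view (at 1.4x) shows the black rack with the face mill at (428,250), the empty holder in the middle at (455,237) and the drill at (478,217). The block socket is at (390,338). The tray has the thick cutter at (303,425) and the slim one at (346,397). Two blue look-alikes stand at (268,400) and (250,470), and the conveyor's holders are not part of the job. Next I'll get coarse positions from both views.

Run:
```python
from h import *
a=manip.grab_frame("scene");b=manip.grab_frame("side")
for n,z,u,v in(("holder top",.115,(455,226),(362,199)),("socket",.055,(390,338),(391,328)),("mill top",.105,(303,409),(410,425)),("slim top",.093,(346,386),(416,387)),("facemill top",.123,(429,240),(358,220)),("drill top",.138,(479,199),(363,167))):
    print(n,onplane(a,u[0]/1.4,u[1]/1.4,z),onplane(b,v[0]/1.4,v[1]/1.4,z))
p=manip.grab_frame("wrist");T=p["world_to_cam"];s=manip.state()
from scipy.spatial.transform import Rotation as R
Rt=R.from_quat(np.roll(s["ee_rot"],-1)).as_matrix()
print("wrist cam in tool",Rt.T@(-T[:3,:3].T@T[:3,3]-s["position"]),Rt.T@T[:3,:3].T,p["fovy"])
print(Rt)
```

```text
holder top [0.52373094 0.19842069 0.115     ] [0.51875848 0.2046287  0.115     ]
socket [ 0.54672618 -0.10200622  0.055     ] [ 0.54174166 -0.10257997  0.055     ]
mill top [ 0.54812353 -0.34969368  0.105     ] [ 0.53970566 -0.35077418  0.105     ]
slim top [ 0.56846558 -0.270751    0.093     ] [ 0.56065096 -0.27082037  0.093     ]
facemill top [0.50875002 0.11487111 0.123     ] [0.50409976 0.12601816 0.123     ]
drill top [0.5360263  0.28393509 0.138     ] [0.52834933 0.28453342 0.138     ]
wrist cam in tool [ 8.02164134e-02  1.26371954e-04 -1.57972057e-01] [[-3.47092060e-04 -9.61367322e-01 -2.75268507e-01]
 [ 9.99999648e-01 -5.43900579e-04  6.38635737e-04]
 [-7.63682229e-04 -2.75268189e-01  9.61367173e-01]] 66.22177796882987
[[-9.22264077e-01  3.86560437e-01 -3.84908087e-05]
 [ 3.86560438e-01  9.22264077e-01 -1.95296104e-05]
 [ 2.79493154e-05 -3.28904820e-05 -9.99999999e-01]]
```

```bash
cat >> h.py <<'E'
from scipy.spatial.transform import Rotation as R
def quat(deg):
    t=np.radians(deg); y=np.array([np.cos(t),np.sin(t),0]); x=np.array([-y[1],y[0],0])
    return np.roll(R.from_matrix(np.c_[x,y,[0,0,-1]]).as_quat(),1)
E
python3 - <<'E'
from h import *
for P in((.521,.2,.25),(.544,-.102,.19),(.544,-.35,.24)):
    for d in(-9,171,-99,81): 
        q=manip.solve_ik(P,quat(d)); print(P,d,None if q is None else np.round(q,2))
for i,d in enumerate((-9,171)):
    manip.reach((.521,.2,.25),quat(d)); manip.dwell(.2)
    p=manip.grab_frame("wrist"); save(p,f"w{i}",1.4); np.save(f"w{i}.npy",p,allow_pickle=True)
    print(manip.state()["time_s"],manip.state()["position"],proj(p,(.521,.2,.115)))
    for l in("empty_holder","drill_holder","facemill_holder"):
        for m in manip.masks_of(p,l): print(l,round(m["conf"],2),m["extent"])
E
```

```text
(0.521, 0.2, 0.25) -9 [-0.7   0.5   0.42  1.76 -0.25  0.94 -0.33]
(0.521, 0.2, 0.25) 171 [-0.14  0.5  -0.42  1.74  0.24  0.95  2.33]
(0.521, 0.2, 0.25) -99 [-0.93  0.59  0.83  1.76 -0.51  1.01 -1.64]
(0.521, 0.2, 0.25) 81 [-0.44  0.47  0.03  1.75 -0.02  0.92  1.02]
(0.544, -0.102, 0.19) -9 [-0.16  0.57  0.44  1.84 -0.33  0.8   0.3 ]
(0.544, -0.102, 0.19) 171 [ 0.36  0.55 -0.34  1.82  0.25  0.8   2.88]
(0.544, -0.102, 0.19) -99 [-0.36  0.67  0.8   1.85 -0.61  0.89 -1.  ]
(0.544, -0.102, 0.19) 81 [ 0.07  0.54  0.09  1.83 -0.07  0.77  1.62]
(0.544, -0.35, 0.24) -9 [ 0.07  0.75  0.85  1.53 -0.6   1.14  0.89]
(0.544, -0.35, 0.24) 171 [-0.03  0.88  1.14  1.53 -0.82  1.28 -2.07]
(0.544, -0.35, 0.24) -99 [-0.05  0.93  1.24  1.53 -0.89  1.33 -0.45]
(0.544, -0.35, 0.24) 81 [ 0.32  0.64  0.37  1.52 -0.25  1.03  2.16]
3.0583 [0.52076485 0.2007986  0.2498532 ] [275.44687973 205.47312698]
empty_holder 0.89 [248.1, 168.1, 292.6, 222.2]
empty_holder 0.5 [244.5, 239.7, 297.4, 311.4]
drill_holder 0.56 [248.7, 82.8, 297.1, 137.9]
facemill_holder 0.81 [244.8, 239.2, 300.0, 311.0]
5.725 [0.52099524 0.20002555 0.24997623] [275.2465817  203.75010642]
drill_holder 0.63 [258.8, 244.9, 301.0, 308.1]
facemill_holder 0.55 [248.8, 84.0, 311.1, 150.3]
```

Run:
```python
import cv2,numpy as np
a=[cv2.imread(f"pics/w{i}.png")[100:480,250:530] for i in(0,1)]
cv2.imwrite("pics/w01.png",cv2.resize(np.hstack(a),None,fx=1.4,fy=1.4))
```

```text
(no output)
```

View pics/w01.png

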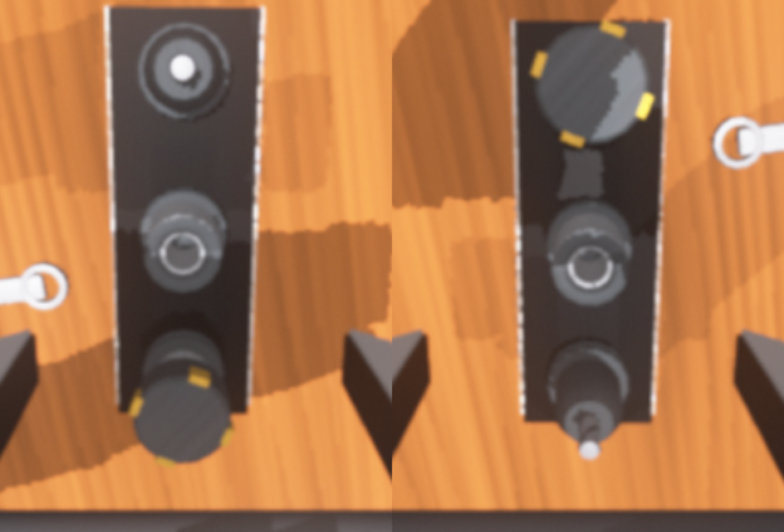

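The wrist crops show the empty holder with its open bright bore ring between the drill (tip) and the face mill (yellow inserts). The ring is at (182,253) in the left crop and (590,267) in the right. This is the one meant. Next I'll compute the two-yaw positions and look at the socket and tray.

Run:
```python
from h import *
W=[np.load(f"w{i}.npy",allow_pickle=True).item() for i in(0,1)]
A=[onplane(W[0],271.4,200.5,.115),onplane(W[1],279.6,207.7,.115)]
print(A, np.mean(A,0))
f=lambda u,v:((u/1.4+250)/1.4,(v/1.4+100)/1.4)
# rack edges left view
for n,pts in(("L",((108,10),(121,408))),("R",((262,10),(248,408)))): print(n,[onplane(W[0],*f(*q),.055)[:2].round(4) for q in pts])
manip.reach((.544,-.102,.19),quat(-9)); manip.dwell(.2)
p=manip.grab_frame("wrist"); np.save("s0.npy",p,allow_pickle=True); a=p["image"]
for l in("setting_block",):
    for m in manip.masks_of(p,l): print(l,m["conf"],m["extent"])
manip.reach((.544,-.35,.24),quat(-9)); manip.dwell(.2)
p=manip.grab_frame("wrist"); np.save("m0.npy",p,allow_pickle=True)
for l in("end_mill","slim_cutter","cutter_tray"):
    for m in manip.masks_of(p,l): print(l,m["conf"],m["extent"])
im=np.hstack([a[40:400,80:480],p["image"][40:400,80:480]])[...,::-1]
cv2.imwrite("pics/sm.png",im); print(manip.state()["time_s"])
```

```text
[array([0.51799352, 0.20538027, 0.115     ]), array([0.5175385 , 0.20447402, 0.115     ])] [0.51776601 0.20492714 0.115     ]
L [array([0.4975, 0.3251]), array([0.4617, 0.0976])]
R [array([0.5767, 0.3126]), array([0.5396, 0.0854])]
setting_block 0.7 [214.4, 134.4, 333.1, 253.3]
end_mill 0.93 [249.4, 249.9, 271.2, 297.1]
end_mill 0.63 [167.6, 162.5, 206.3, 198.7]
end_mill 0.59 [261.9, 185.8, 287.9, 218.4]
end_mill 0.57 [196.7, 0.0, 267.0, 15.1]
slim_cutter 0.54 [273.0, 105.7, 287.9, 119.1]
cutter_tray 0.84 [245.0, 85.0, 318.2, 218.5]
9.3
```

View pics/sm.png

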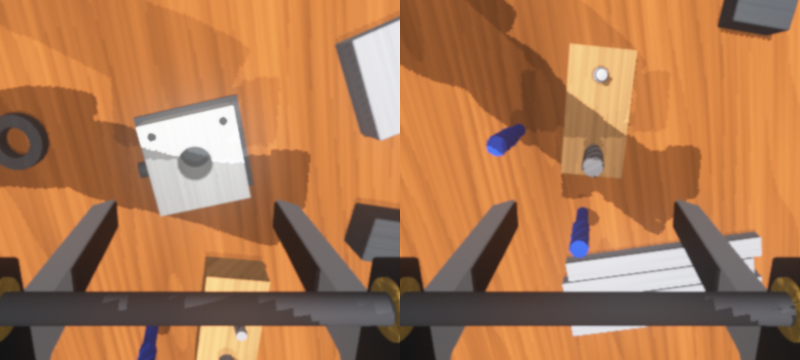

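The left crop shows the block with its socket at about (275,202) in the full image. The right shows the tray with the thick grey fluted cutter at about (273,208) and the slim one at (281,114). The blue look-alikes are at (180,185) and (260,275). One enlarged crop will confirm the cutter and refine the centres.

Run:
```python
from h import *
s=np.load("s0.npy",allow_pickle=True).item();m=np.load("m0.npy",allow_pickle=True).item()
c=lambda p,l,t:cv2.resize(p["image"][t:t+60,l:l+60],None,fx=6.5,fy=6.5,interpolation=cv2.INTER_CUBIC)[...,::-1]
def ring(im,p,P,r,l,t):
    q=np.array([(proj(p,P+r*np.array([np.cos(a),np.sin(a),0]))-(l,t)+.5)*6.5 for a in np.linspace(0,6.3,40)])
    im=im.copy(); cv2.polylines(im,[q.astype(int)],True,(0,0,255),1); return im
S=onplane(s,275.3,202,.055);M=onplane(m,273.2,208.5,.105)
print(S,M, onplane(m,281,114.5,.093))
cv2.imwrite("pics/z.png",np.hstack([ring(c(s,245,172),s,S,.01625,245,172),ring(c(m,245,170),m,M,.01,245,170)]))
```

```text
[ 0.54482668 -0.09918802  0.055     ] [ 0.54265896 -0.3511507   0.105     ] [ 0.56286891 -0.26782733  0.093     ]
```

View pics/z.png

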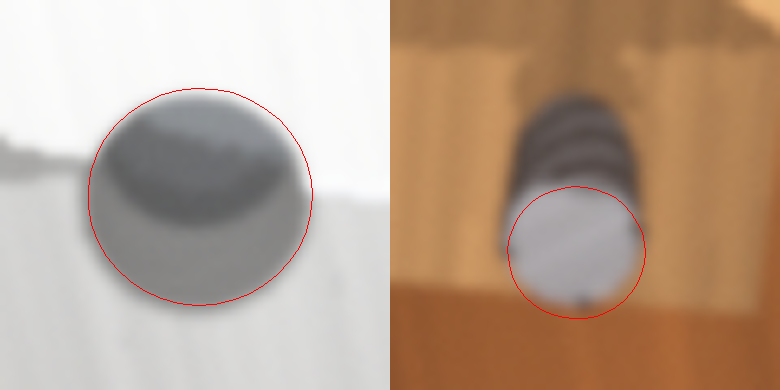

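The crop confirms the thick fluted grey end mill, with its top about 1.5 px above my ring. The socket ring fits. Next is picking the holder.

Run:
```python
from h import *
m=np.load("m0.npy",allow_pickle=True).item();s=np.load("s0.npy",allow_pickle=True).item()
print("M",onplane(m,272.6,207.1,.105),"S",onplane(s,274.9,202.2,.055))
q=quat(-9);H=(.5178,.2049)
manip.reach((*H,.25),q)
manip.move_gripper(.075)
print(manip.move_linear((*H,.098),vel=.15,guard=15),manip.state()["ft_force"])
manip.move_gripper(.02,45)
st=manip.state();print(st["opening"],st["gripper_force"],st["ft_force"],st["position"])
manip.move_linear((*H,.12),vel=.06);print(manip.state()["ft_force"])
manip.move_linear((*H,.25),vel=.15)
p=manip.grab_frame("wrist");np.save("g.npy",p,allow_pickle=True);save(p,"g",1.4)
st=manip.state();print(st["time_s"],st["opening"],st["ft_force"],st["position"],st["ft_torque"])
```

```text
M [ 0.54231276 -0.34970473  0.105     ] S [ 0.54442439 -0.0993218   0.055     ]
False [ 0.41558677 -0.14806723 -0.79515823]
0.03798831786321114 45.00047542154789 [-0.61699509  0.75664764  2.3994334 ] [0.51778416 0.20497345 0.09812843]
[ 0.5007238  -0.03348879 -4.39058401]
15.2333 0.03782217186153782 [-0.41704721  1.14055564 -3.56954068] [0.51695835 0.20471181 0.24886599] [-0.00545648  0.07771788  0.01777785]
```

View pics/g.png

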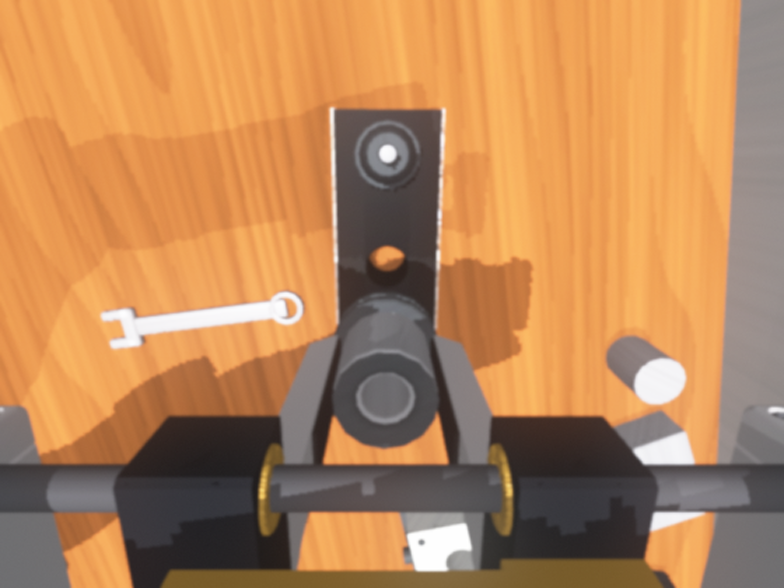

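The holder is held upright between the fingers with its bore at (386,397), and the rack socket is empty. Next is placing it.

Run:
```python
from h import *
g=np.load("g.npy",allow_pickle=True).item()
print("mouth held",onplane(g,386/1.4,397/1.4,.266))
q=quat(-9);S=(.5445,-.0993)
manip.reach((*S,.25),q); manip.move_linear((*S,.165),vel=.12); manip.dwell(.2)
f0=manip.state()["ft_force"]
for z,v in((.108,.06),(.0955,.02)):
    hit=manip.move_linear((*S,z),vel=v,guard=10); st=manip.state(); print(z,hit,st["position"],st["ft_force"]-f0)
    if hit: break
print(st["time_s"])
```

```text
mouth held [0.51773643 0.20631379 0.266     ]
0.108 False [ 0.54485012 -0.0994322   0.1083494 ] [-1.12020984  0.92283605 -0.27035149]
0.0955 True [ 0.54449474 -0.09921965  0.09809467] [-0.51490605  0.34475962  8.5434633 ]
19.075
```

It made contact exactly at the seated height. I'll release it, back off and look.

Run:
```python
from h import *
S=(.5445,-.0993)
manip.move_gripper(.07); manip.move_linear((*S,.25),vel=.2); manip.dwell(.2)
p=manip.grab_frame("wrist");np.save("b.npy",p,allow_pickle=True)
P=np.array([.5445,-.0993,.115]);u,v=proj(p,P).astype(int);l,t=u-50,v-50
im=cv2.resize(p["image"][t:t+100,l:l+100],None,fx=5,fy=5,interpolation=cv2.INTER_CUBIC)[...,::-1].copy()
for z,r in((.115,.019),(.115,.0105),(.069,.024)):
    Q=np.array([(proj(p,[P[0]+r*np.cos(a),P[1]+r*np.sin(a),z])-(l,t)+.5)*5 for a in np.linspace(0,6.3,40)])
    cv2.polylines(im,[Q.astype(int)],True,(0,0,255),1)
cv2.imwrite("pics/b.png",im);print(l,t,manip.state()["time_s"])
```

```text
226 154 20.9167
```

View pics/b.png

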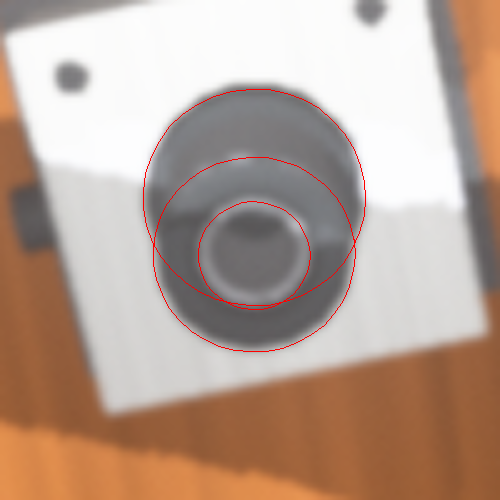

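The overlay fits: the flange sits flat on the block, upright, with the bore ring at (252,253) in the crop, within about 0.6 mm of plan. Next is the end mill.

Run:
```python
from h import *
q=quat(-12);M=(.5422,-.3502)
manip.reach((*M,.22),q); manip.move_gripper(.045)
print(manip.move_linear((*M,.085),vel=.12,guard=12))
manip.move_gripper(.005,35); st=manip.state();print(st["opening"],st["gripper_force"],st["ft_force"],st["position"])
manip.move_linear((*M,.13),vel=.06); manip.move_linear((*M,.25),vel=.15); manip.dwell(.2)
p=manip.grab_frame("wrist");np.save("k.npy",p,allow_pickle=True)
st=manip.state();x=st["position"];print(st["time_s"],st["opening"],st["ft_force"],x)
u,v=proj(p,x+[0,0,.02]).astype(int);l,t=u-60,v-90;print(l,t)
cv2.imwrite("pics/k.png",cv2.resize(p["image"][t:t+120,l:l+120],None,fx=4.5,fy=4.5,interpolation=cv2.INTER_CUBIC)[...,::-1])
print(proj(p,x+[0,0,.020]),proj(p,x+[0,0,-.035]),proj(p,x+[0,0,-.077]))
```

```text
False
0.019429788814024285 34.99922454357147 [-0.03006498  0.38150532  2.59056331] [ 0.54230576 -0.35025135  0.08527939]
26.3917 0.01931593665492462 [ 0.62248854 -0.80167795 -2.24653917] [ 0.54188018 -0.34997795  0.24913232]
214 200
[274.92744083 290.19270293] [275.12139819 245.76319416] [275.21376638 224.60455712]
```

View pics/k.png

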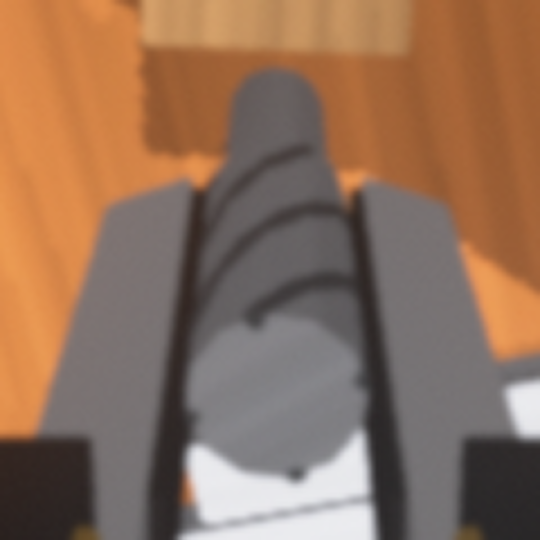

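The cutter is held centred and straight: its top is at (276,395) in the crop, and the shank end matches the predicted vertical line within 1 px. Next is inserting it.

Run:
```python
from h import *
q=quat(-12);B=(.5445,-.0992)
manip.reach((*B,.25),q); manip.move_linear((*B,.198),vel=.1); manip.dwell(.2)
f0=manip.state()["ft_force"]
for z,v in((.180,.03),(.158,.04),(.1475,.015)):
    hit=manip.move_linear((*B,z),vel=v,guard=9); st=manip.state(); print(z,hit,st["position"],st["ft_force"]-f0,st["ft_torque"],st["time_s"])
    if hit: break
```

```text
0.18 False [ 0.54436023 -0.09952189  0.17985733] [-0.88812084 -0.36329473 -0.44875769] [-0.49681937  0.10241528  0.01480732] 28.9917
0.158 False [ 0.54434639 -0.09914786  0.15771868] [-1.32504635 -1.42088048 -1.84962083] [-0.6905536   0.15759843  0.01083486] 29.6917
0.1475 False [ 0.54443549 -0.09914907  0.14729374] [-1.45120904 -1.51426516 -0.74832538] [-0.74188416  0.26744804  0.00838236] 30.5417
```

No contact was felt at the expected height, so I'll look before letting go.

Run:
```python
from h import *
st=manip.state();x=st["position"];print(st["opening"],st["ft_force"],st["ft_torque"],x)
out=[]
for n in("wrist","scene","side"):
    p=manip.grab_frame(n);np.save(f"c_{n}.npy",p,allow_pickle=True)
    u,v=proj(p,[x[0],x[1],.115]).astype(int);h=55 if n=="wrist" else 32
    u,v=max(u,h),min(v,420-h)
    print(n,u-h,v-h,[proj(p,[.5445,-.0992,z]).round(1) for z in(.055,.115,.17)])
    out.append(cv2.resize(p["image"][v-h:v+h,u-h:u+h],(260,260),interpolation=cv2.INTER_CUBIC))
cv2.imwrite("pics/c.png",np.hstack(out)[...,::-1])
```

```text
0.019447902258109995 [ 0.00518125 -1.7418022  -2.9248357 ] [-0.74188416  0.26744804  0.00838236] [ 0.54443549 -0.09914907  0.14729374]
wrist 219 192 [array([275. , 218.3]), array([275. , 247.2]), array([274.9, 292.9])]
scene 245 188 [array([278.3, 240.5]), array([278. , 220.4]), array([277.6, 201. ])]
side 248 183 [array([280.2, 233.2]), array([280.6, 215.8]), array([280.9, 198.8])]
```

View pics/c.png

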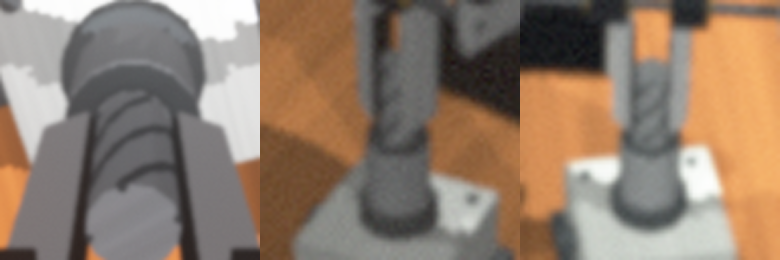

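The cutter is in the bore and nearly down. The force still shows its weight hanging from the gripper, so I'll continue slowly with the guard on.

Run:
```python
from h import *
B=(.5445,-.0992)
f0=manip.state()["ft_force"]
for z in(.145,.143,.141,.139):
    hit=manip.move_linear((*B,z),vel=.012,guard=9); st=manip.state(); print(z,hit,st["position"][2],st["ft_force"]-f0,st["opening"],st["time_s"])
    if hit: break
```

```text
0.145 True 0.1462248309458436 [-0.59276833  1.8384664   7.38509415] 0.019576790422321667 30.9167
```

Run:
```python
from h import *
B=(.5445,-.0992)
st=manip.state();print(st["position"],st["ft_force"],st["ft_torque"])
hit=manip.move_linear((*B,.1435),vel=.01,guard=14); st=manip.state(); print(hit,st["position"],st["ft_force"],st["ft_torque"],st["opening"])
out=[]
for n in("side","scene","wrist"):
    p=manip.grab_frame(n);np.save(f"d_{n}.npy",p,allow_pickle=True)
    u,v=proj(p,[.5445,-.0992,.125]).astype(int);h=45 if n=="wrist" else 22
    k=266/(2*h);l,t=u-h,v-h
    im=cv2.resize(p["image"][t:t+2*h,l:l+2*h],(266,266),interpolation=cv2.INTER_CUBIC)[...,::-1].copy(); raw=im.copy()
    for z,r,c in((.055,.024,(0,255,0)),(.115,.019,(0,0,255)),(.170,.01,(255,0,0))):
        Q=np.array([(proj(p,[.5445+r*np.cos(a),-.0992+r*np.sin(a),z])-(l,t)+.5)*k for a in np.linspace(0,6.3,40)])
        cv2.polylines(im,[Q.astype(int)],True,c,1)
    out.append(np.vstack([raw,im]))
    for m in manip.masks_of(p,"end_mill")[:3]:
        if abs(m["extent"][0]-u)<30: print(n,m["conf"],m["extent"])
cv2.imwrite("pics/d.png",np.hstack(out))
```

```text
[ 0.54440999 -0.09964147  0.14622483] [-0.95662353 -0.02258461  4.18159518] [-0.05623757  0.17925563 -0.03018071]
True [ 0.54445437 -0.0996399   0.1462202 ] [-0.39963449 -0.1969862   5.19902937] [ 0.03528696  0.28350981 -0.04488489] 0.019567057493656486
side 0.59 [281.9, 341.0, 294.1, 368.8]
side 0.56 [277.3, 197.9, 286.2, 220.4]
wrist 0.9 [257.8, 230.8, 296.2, 305.6]
```

View pics/d.png

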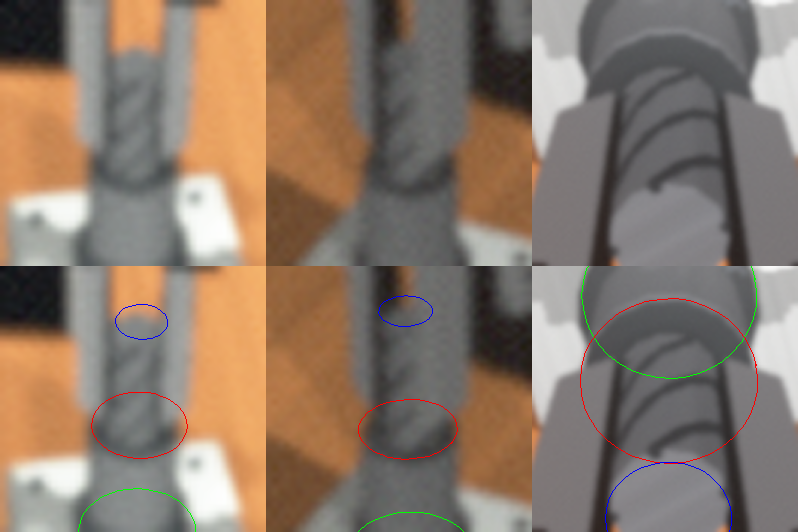

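The pictures show the cutter in the bore with its flutes starting at the nose face, held up by about 5 N of support. The height reading is 4 mm off nominal, so I'll release it, retract and gauge its top gently with the closed fingertips.

Run:
```python
from h import *
B=(.5445,-.0992)
manip.move_gripper(.05); manip.dwell(.2); manip.move_linear((*B,.25),vel=.15)
p=manip.grab_frame("wrist")
for m in manip.masks_of(p,"end_mill")[:2]: print(m["conf"],m["extent"])
for z in(.165,.17,.175): print(z,proj(p,[*B,z]))
manip.move_gripper(.0,10); manip.move_linear((*B,.203),vel=.1); manip.dwell(.2)
f0=manip.state()["ft_force"]
hit=manip.move_linear((*B,.178),vel=.01,guard=4); st=manip.state();print(hit,st["position"],st["ft_force"]-f0,st["time_s"])
manip.move_linear((*B,.25),vel=.1)
```

```text
0.86 [265.8, 192.4, 290.3, 233.3]
0.57 [233.4, 365.1, 252.5, 393.9]
0.165 [276.13505065 221.35287441]
0.17 [276.1296396  223.39714715]
0.175 [276.12401666 225.52147268]
True [ 0.54459307 -0.09920446  0.18828897] [0.24276674 0.69677484 4.90892054] 36.4083
```

The gauge puts the cutter's top at about 0.166 m. The cutter is as deep as it goes: it did not move under a firmer press, stays upright, and the grip did not slip. The gripper is clear, so I'm handing in.

Run:
```python
from h import *
print(manip.finish_job(), manip.state()["time_s"])
```

```text
the job is handed in; nothing more can be done
the job is handed in; nothing more can be done
```

The empty holder is seated flat and upright in the setting block, and the thick end mill is down in its bore and released; I handed the job in at about 37 s. One open point is that the cutter's top came out about 4 mm lower than the given sizes predict; it would go no deeper when pressed, and I did not find out why.

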